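# Load the tall filter cassette into the air unit and close its hood

### The job

Slide the tallest filter cassette straight up out of the slotted rack by its top edge, after swinging the rack's retaining bar aside, and lower it (do not drop it) upright into the slot of the air unit's bay until it stands fully home. Then slide the hood fully shut over it. Leave the other two cassettes standing in the rack and do not knock over or shift the tubs and the bottle.

Things in the scene. Friction and masses are not known exactly. Their poses are not given: they have to be found in the camera images.
- rack: Grey slotted rack, fixed (place, yaw vary; left or right of the air unit). Origin: centre of underside. Base 12 mm thick, cassettes stand on it; combs at x +-66, 70 mm high, 170 long in y; three slots 13 mm wide along x at y -50, 0, 50. Steel post, 16 mm thick, 186 high, at x 0, y 105, carries the bar.
- bar (a joint): Rack's retaining bar, stiff hinge about the post (rack x 0, y 105 mm), 0 to 1.8 rad. At 0 it lies over the middle of all cassettes and blocks lifting; at angle a it points from the post along (sin a, -cos a) in rack x, y. 170 mm long, 12 thick, 158 to 184 mm above the table. Stays where left (1.2 N at 100 mm); may be left swung aside.
- bar_tip (a point): Free end of the retaining bar, mid height (171 mm above the table), 170 mm from the hinge axis.
- cassette: The cassette to load: flat framed panel, aluminium frame, white pleats, tallest of the three: 120 mm wide (its x), 10 thick (y), 140 tall (z), 0.15 to 0.3 kg. Origin: centre of lower edge. Stands in one of the three rack slots, top edge 152 mm above the table, 82 mm of it clear above the combs.
- mid_cassette: Another cassette of the same make, 120 x 10 mm, 120 mm tall, in another slot of the rack; stays there. Origin: centre of its lower edge.
- low_cassette: Another cassette of the same make, 120 x 10 mm, 105 mm tall, in the remaining slot; stays there. Origin: centre of its lower edge.
- air_unit: White bench air unit, fixed (place, yaw vary). Origin: centre of underside. 170 mm in x, 306 in y. +y half: closed deck 88 mm high. -y half: open bay, walls 88 high, end wall 155 high at y -149. At y -72.5 guide ribs (|x| 50 to 78, tops 98 high) form an upright slot along x, 16 mm wide, 128 long; bay floor 8 mm above table.
- bay (a point): Middle of the slot on the bay floor (air unit x 0, y -72.5, z 8 mm), axes as the air unit: where the origin of the seated cassette belongs.
- hood (a joint): Clear hood, grey end wall, slides along the unit's y. 0: shut over the bay against the end wall; 0.145 m: fully open over the deck (+y). 170 x 145 mm, top 158 mm above the table, open on its -y side; its -y edge is at unit y = value - 145 mm. Stays where left, 2 N moves it; may start partly shut, over the slot.
- hood_grip (a point): Middle of the top of the hood's grip ridge: 90 mm long (unit x), 10 thick (y), 158 to 190 mm above the table, at unit y = value - 14.5 mm.
- tub1: Culture tub, clear plastic with orange contents, 90 mm across, 58 mm tall, loose on the table, a bystander. Origin: centre of the underside.
- tub2: Culture tub, clear plastic with orange contents, 90 mm across, 58 mm tall, loose on the table, a bystander. Origin: centre of the underside.
- tub3: Culture tub, clear plastic with orange contents, 90 mm across, 58 mm tall, loose on the table, a bystander. Origin: centre of the underside.
- tub4: Culture tub, clear plastic with orange contents, 90 mm across, 58 mm tall, loose on the table, a bystander. Origin: centre of the underside.
- tub5: Culture tub, clear plastic with orange contents, 90 mm across, 58 mm tall, loose on the table, a bystander. Origin: centre of the underside.
- spray: White bottle, 56 mm across, 130 mm tall, loose on the table, a bystander. Origin: centre of the underside.
Things that resemble listed ones, but are neither listed nor needed, are in the scene too. What is shaped like the cassette but blue is not meant.

How it is judged:
By the outcome, as a careful person would: the job done as asked, in the order asked, and still so for the second after the job is handed in, with the robot touching nothing.
It also fails if it takes over 72 s, if anything falls off the work surface, if the arm or the gripper's body presses on something with over 40 N, if the wrist force passes 120 N, or if a joint passes its speed limit or range.

### The arm

A 7-joint arm with a two-finger parallel gripper is mounted at the origin on the work surface. World frame = base frame: x ahead of the robot, y to its left, z up, the work surface at z = 0. Lengths are in mm, angles in rad, forces in N, time in s.
With the tool pointing down it reaches from about 400 to 875 mm from the base axis. Payload 4.4 kg.
Tool frame: the origin (TCP) lies between the finger pads; the fingertips stand 17 mm ahead of it and the grasp point (between the pads) lies 2 mm behind it; z points along the fingers, y is the line along which they close (so a half turn about z gives the same grasp; the last joint's range is limited). The gripper opens to 85 mm and grips with 20 to 120 N. Pads are 22 mm wide; open, the fingers measure 114 mm over their backs; the gripper's body (76 mm by 85 mm) begins 54 mm behind the grasp point. The pads swing forward as they close: fully open they stand 13 mm farther back than shut.
Start: joints at [-1.273, 0.628, 0.038, 1.517, -0.027, 0.996, -0.02], TCP at [231.266, 607.481, 248.313] pointing down, gripper open.
Joint ranges: [-3.06, 3.06], [-0.37, 2.12], [-1.25, 1.32], [0.18, 2.47], [-1.1, 4.24], [0.23, 1.98], [-2.94, 2.94]. Speed limits (rad/s): [2.57, 2.57, 3.14, 3.14, 3.14, 3.14, 3.14].

### API

Orientations are given as [roll, pitch, yaw] about the fixed x, y, z axes, in that order (R = Rz(yaw) Ry(pitch) Rx(roll)).
In Python, from cell import sensors, get_image, ctrl gives the robot as it stands.
- The arm moves only by the tool send_rows, never from a script. Its argument "series" is a list of rows, each a list of 3 entries, a list of its own where there are three numbers: the finger opening in mm, from 0 to 85.4, then the shift along the world's x, y, z in units of 60 mm (1.0 is 60 mm), then the turn, a rotation vector about the world's x, y, z in units of 5 degrees (1.0 is 5 degrees). A call has 1 to 8 rows; each row shifts and turns the commanded pose from where the row before left it; what a row does not reach is not made up. A row lasts 1/8 s, in which the tool goes at most 62.5 mm and 10.7 degrees, less where a joint would pass 70% of its speed; a pose out of reach is approached as far as the arm can. A call is refused whole if a number of a shift passes 1 or a number of a turn 1, either way. A call with a gripper value outside its range is refused whole. The fingers move at their own pace and stop on an object; the grip force is fixed at half the most. Time passes only in rows, so rows that do not move let the fingers close. It gives the time, the measured TCP pose, the force, the opening and the grip force at its end, in the units of the state.
- sensors.read_state(): the state, without advancing time (a new reading comes with each control period).
- get_image(name): name is "scene" or "top" or "wrist"; returns a dict with "img" (400x640x3 uint8, red, green, blue), "depth" (400x640 float32, mm along the optical axis (not along the pixel's ray), 0 where there is no reading), "vfov" (degrees; the focal length in pixels is half the picture's height over the tangent of half this angle, whatever the lens; pixels are square), "cx", "cy" (the principal point, pixels), "world_to_cam" (4x4, takes a point from world to camera coordinates). Camera axes: x right, y down, z forward; pixel columns grow to the right and rows downward; lengths in mm; the calibration is good to about 2 mm. A picture is of the moment at which its call begins.
- ctrl.finish_job(): hands the job in; it is judged then, once.
The state is a dict: "clock": time; "qpos": joint angles; "qd": joint speeds; "tau": joint torques, N m; "eef_pos": TCP position; "tool_rot": TCP orientation; "force": force on the tool from outside, world axes, zero at the start; "torque": the same for the moment, N m; "width": finger opening in mm; "gripper_force": force on a finger pad.
Only numpy, scipy, OpenCV 4.12 (cv2) and the standard library are available. Lean on these libraries where they do the work, as an engineer would, in place of code of your own. Each camera call takes 0.05 s, during which the arm holds its last target. There are 200 camera calls.

## Working session

There is one attempt and no reset: what is moved stays moved. The work goes in short steps, Python scripts to look and compute and a tool call to move; the robot and the scene stay as the last step left them, time stands still between calls to the robot, and variables do not carry over. Pictures are saved under pics/ and viewed, at most 10 in all, crops included, and the job is handed in when it is done.

Besides the shell and the picture viewer there is one more tool, called by a JSON object that holds its "fn" and its "kwargs", one argument or row to a line. send_rows: Moves the arm, as the interface text tells. Its arguments: {"type":"object","properties":{"series":{"type":"array"}},"required":["series"]}

```bash
mkdir -p pics; cat > h.py <<'E'
import numpy as np, cv2
from cell import sensors, get_image, ctrl
def snap(n,f):
    d=get_image(n); cv2.imwrite(f'pics/{f}.png',d['img'][:,:,::-1]); np.savez(f'pics/{f}.npz',**{k:np.array(v) for k,v in d.items()}); return d
def load(f): return dict(np.load(f'pics/{f}.npz'))
def cloud(d):
    h,w=d['depth'].shape; f=h/2/np.tan(np.radians(float(d['vfov']))/2)
    v,u=np.mgrid[:h,:w]; z=d['depth']
    P=np.stack([(u-d['cx'])/f*z,(v-d['cy'])/f*z,z,np.ones_like(z)],-1)
    return (P@np.linalg.inv(d['world_to_cam']).T)[...,:3]
E
python3 - <<'E'
from h import *
for n in ('top','scene'):
    d=snap(n,n+'0'); print(d['vfov'],d['world_to_cam'])
print(sensors.read_state())
E
```

```text
53.848326765213066 [[-8.74319163e-03 -9.99958233e-01 -2.66266198e-03  3.51867006e+01]
 [-9.89156740e-01  9.03907148e-03 -1.46585265e-01  5.63512845e+02]
 [ 1.46603210e-01  1.35216698e-03 -9.89194455e-01  1.04171276e+03]
 [ 0.00000000e+00  0.00000000e+00  0.00000000e+00  1.00000000e+00]]
48.71011205353869 [[-9.50559217e-01 -3.10461124e-01  7.14598592e-03  4.99697302e+02]
 [-2.97643257e-01  9.04267900e-01 -3.06117718e-01  1.78248928e+02]
 [ 8.85757652e-02 -2.93109973e-01 -9.51966847e-01  1.18285246e+03]
 [ 0.00000000e+00  0.00000000e+00  0.00000000e+00  1.00000000e+00]]
{'clock': 0.1, 'qpos': array([-1.2727817 ,  0.62921213,  0.03845635,  1.51825058, -0.02700032,
        0.99628312, -0.02001508]), 'qd': array([ 0.00109024, -0.0028663 ,  0.00058092, -0.00280055,  0.00179933,
        0.00064677, -0.00017298]), 'tau': array([ 2.24729061e-03, -5.64531577e+01,  1.23017728e+00, -1.93972832e+01,
        1.12042725e-02,  5.43661896e-03,  2.50190874e-05]), 'eef_pos': array([231.09135616, 606.98503701, 247.51369094]), 'tool_rot': array([-3.13995780e+00,  2.01715271e-05,  2.77775381e+00]), 'force': array([ 0.86423682, -0.23321305, -0.6241614 ]), 'torque': array([ 0.05080329,  0.00557865, -0.01118048]), 'gripper_force': 0.0, 'width': 85.47432331253206}
```

View pics/top0.png

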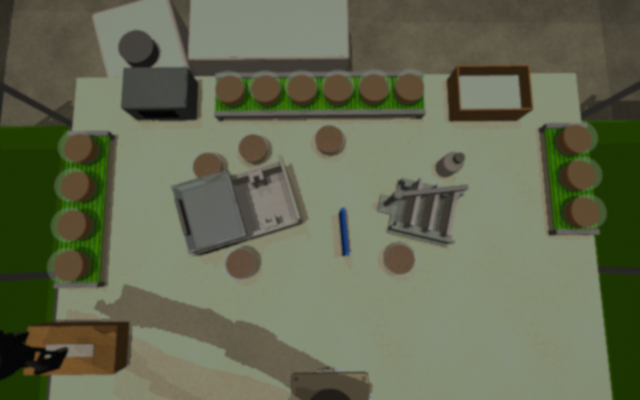

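View pics/scene0.png

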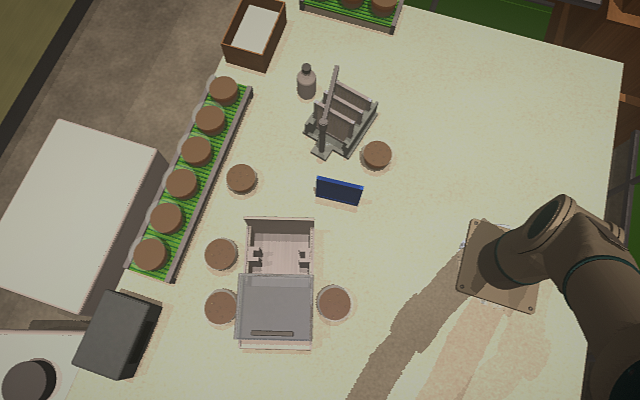

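```bash
python3 - <<'E'
from h import *
# height map merged from both views, 1px=1.5mm, colour coded
for nm in ('top0','scene0'):
    d=load(nm);C=cloud(d)
    for t,(a,b,c,e) in {'unit':(160,155,310,265),'rack':(365,140,480,280)}.items():
        if nm=='top0':
            im=d['img'][b:e,a:c,::-1]; cv2.imwrite(f'pics/{t}.png',cv2.resize(im,None,fx=5,fy=5,interpolation=cv2.INTER_CUBIC))
    P=C[d['depth']>0]; col=d['img'][d['depth']>0]
    np.save(nm+'_P.npy',P)
P=np.vstack([np.load('top0_P.npy'),np.load('scene0_P.npy')])
P=P[(P[:,0]>300)&(P[:,0]<760)&(P[:,1]>-420)&(P[:,1]<480)&(P[:,2]>15)&(P[:,2]<230)]
P=P[np.argsort(P[:,2])]
s=0.9; im=np.zeros((int(460*s),int(900*s),3),np.uint8)
u=((480-P[:,1])*s).astype(int).clip(0,809);v=((760-P[:,0])*s).astype(int).clip(0,413)
cm=cv2.applyColorMap((P[:,2]/200*255).clip(0,255).astype(np.uint8)[:,None],cv2.COLORMAP_JET)[:,0]
im[v,u]=cm; cv2.imwrite('pics/h.png',cv2.resize(im,(800,409)))
a=cv2.imread('pics/unit.png');b=cv2.imread('pics/rack.png');
h=max(a.shape[0],b.shape[0]);print(a.shape,b.shape)
E
ls pics
```

```text
(550, 750, 3) (700, 575, 3)
h.png
rack.png
scene0.npz
scene0.png
top0.npz
top0.png
unit.png
```

View pics/h.png

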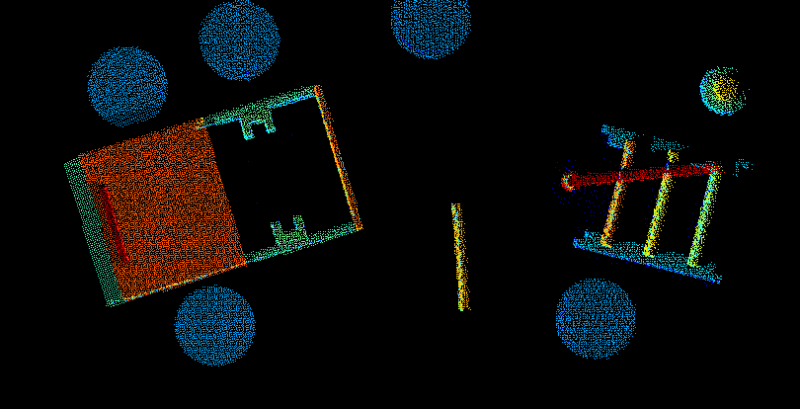

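View pics/rack.png

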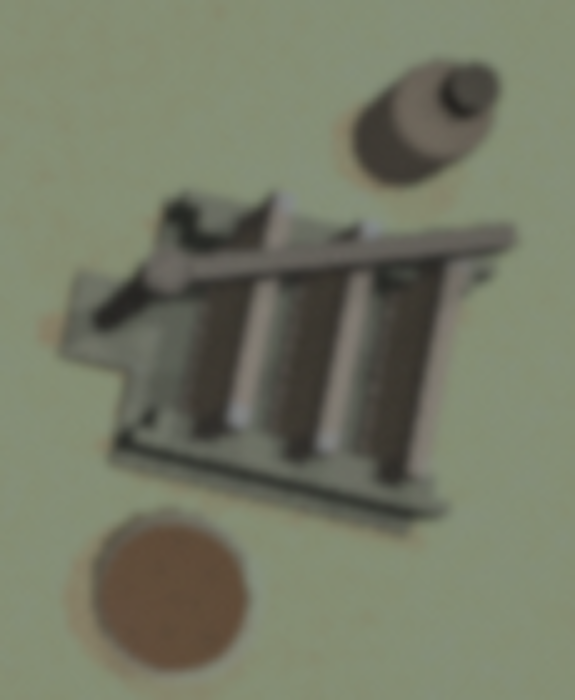

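```bash
python3 - <<'E'
from h import *
for nm in ('top0','scene0'):
    P=np.load(nm+'_P.npy'); print(nm)
    def sel(a,b,z): return P[(P[:,0]>a[0])&(P[:,0]<a[1])&(P[:,1]>b[0])&(P[:,1]<b[1])&(P[:,2]>z[0])&(P[:,2]<z[1])]
    def rect(Q,t):
        if len(Q)<8: print(t,len(Q));return
        r=cv2.minAreaRect(Q[:,:2].astype(np.float32)); print(t,len(Q),np.round(r[0],1),np.round(r[1],1),round(r[2],1),'zmax',np.round(np.percentile(Q[:,2],[50,95]),1))
    U=((380,700),(70,430)); R=((400,660),(-360,-150))
    rect(sel(*U,(60,230)),'unit all')
    rect(sel(*U,(149,163)),'hood+wall'); rect(sel(*U,(180,200)),'grip')
    rect(sel(*U,(92,104)),'ribs')
    rect(sel((440,660),(70,130),(140,163)),'endwall')
    Q=sel(*R,(20,230)); 
    rect(sel(*R,(174,200)),'bar'); rect(sel(*R,(62,76)),'comb')
    Q=sel(*R,(85,156))
    # cluster
    im=np.zeros((300,300),np.uint8); im[(Q[:,0]-380).astype(int).clip(0,299),(Q[:,1]+400).astype(int).clip(0,299)]=255
    im=cv2.dilate(im,np.ones((5,5)));n,l=cv2.connectedComponents(im)
    k=l[(Q[:,0]-380).astype(int).clip(0,299),(Q[:,1]+400).astype(int).clip(0,299)]
    for i in range(1,n):
        q=Q[k==i]
        if len(q)>15: 
            zt=np.percentile(q[:,2],97); rect(q[q[:,2]>zt-6],f'c{i} top'); rect(q,f'  all')
            t=q[q[:,2]>zt-5]; j=np.argsort(t[:,0]); print(np.round(t[j[[0,len(j)//2,-1]]],0).tolist())
    T=sel((380,780),(-420,480),(50,64))
E
```

```text
top0
unit all 5910 [540.3 232.5] [319.9 317.6] 89.5 zmax [157.7 163.1]
hood+wall 4137 [544.3 232.4] [173.7 283.5] 16.7 zmax [158.4 161.2]
grip 200 [507.4 353.2] [89.4 11.6] 16.5 zmax [189.6 192.6]
ribs 440 [541.9 240.3] [172.  299.8] 16.8 zmax [ 96.7 101.3]
endwall 216 [581.2  99.7] [163.9   8. ] 16.8 zmax [155.3 157.7]
bar 434 [ 562.4 -241.5] [ 21.7 180.3] 3.8 zmax [184.7 187.9]
comb 780 [ 531.5 -257. ] [205.  256.3] 89.7 zmax [70.2 74.2]
c1 top 189 [ 517.9 -312.1] [ 12.1 115.7] 75.8 zmax [117.7 120.4]
  all 316 [ 517.9 -312.1] [ 12.1 115.7] 75.8 zmax [116.1 119.9]
[[463.0, -302.0, 119.0], [516.0, -310.0, 119.0], [573.0, -327.0, 116.0]]
c2 top 153 [ 519.8 -260.6] [11.1 94.9] 76.5 zmax [132.7 136.1]
  all 302 [ 521.1 -260.8] [11.2 98.3] 76.0 zmax [130.1 135.5]
[[475.0, -245.0, 134.0], [520.0, -259.0, 131.0], [566.0, -274.0, 131.0]]
c3 top 126 [ 522.1 -210. ] [10.9 75.5] 76.0 zmax [152.4 155.2]
  all 274 [ 524.  -210.5] [10.9 81.2] 76.0 zmax [146.9 154.8]
[[486.0, -199.0, 153.0], [522.0, -205.0, 156.0], [558.0, -223.0, 150.0]]
c4 top 5
  all 32 [ 554.8 -158.3] [15.4  6.4] 33.1 zmax [1
[... 1798 characters left out ...]
1] [15.8  8.4] 11.5 zmax [117.3 144.5]
[[547.0, -164.0, 144.0], [553.0, -157.0, 148.0], [559.0, -158.0, 148.0]]
c5 top 42 [ 584.8 -228.3] [11.9 29.9] 74.9 zmax [152.6 155.1]
  all 147 [ 584.8 -228. ] [12.5 31.9] 77.3 zmax [130.1 154.3]
[[570.0, -227.0, 155.0], [585.0, -230.0, 151.0], [599.0, -232.0, 151.0]]
c6 top 18 [ 582.6 -278.1] [10.  10.6] 84.9 zmax [131.6 135.2]
  all 44 [ 582.6 -278.2] [11.  10.2] 72.5 zmax [121.3 133.1]
[[577.0, -278.0, 130.0], [583.0, -277.0, 133.0], [588.0, -276.0, 132.0]]
c7 top 39 [ 653.2 -335.8] [26.4 13.5] 87.7 zmax [129.5 134.3]
  all 166 [ 646.2 -332.1] [27.3 40.8] 0.8 zmax [100.  131.3]
[[646.0, -341.0, 130.0], [653.0, -335.0, 130.0], [660.0, -346.0, 131.0]]
```

View pics/unit.png

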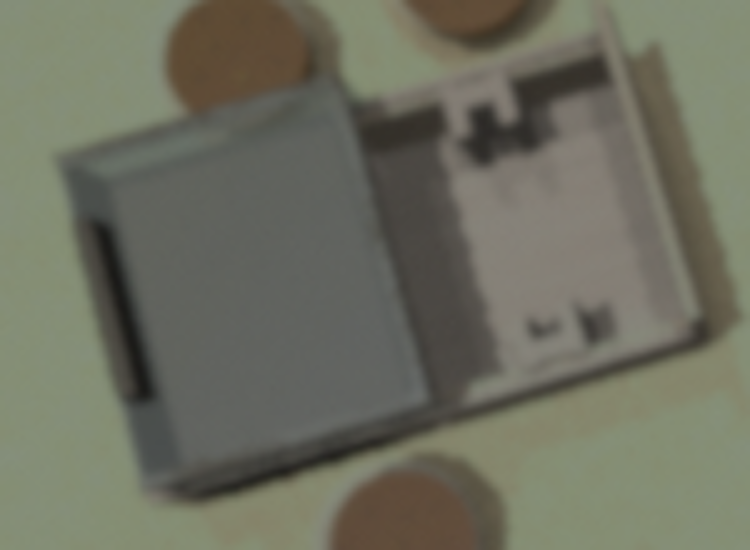

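{"fn": "send_rows", "kwargs": {
  "series": [
    [0, [0.52, -0.74, 0.05], [0, 0, 0.17]],
    [0, [0.52, -0.74, 0.05], [0, 0, 0.17]],
    [0, [0.52, -0.74, 0.05], [0, 0, 0.17]],
    [0, [0.52, -0.74, 0.05], [0, 0, 0.17]],
    [0, [0.52, -0.74, 0], [0, 0, 0.17]],
    [0, [0.52, -0.74, 0], [0, 0, 0.17]],
    [0, [0.52, -0.74, 0], [0, 0, 0.17]],
    [0, [0.52, -0.74, 0], [0, 0, 0.17]]
  ]
}}

```text
clock: 1.1
eef_pos: [481.5, 250.7, 260.1]
tool_rot: [-3.141, -0.0, 2.897]
force: [-0.2, 0.8, 0.5]
width: -0.0
gripper_force: 0.0
```

{"fn": "send_rows", "kwargs": {
  "series": [
    [0, [0.1, -0.86, 0], [0, 0, 0]],
    [0, [0.1, -0.86, 0], [0, 0, 0]],
    [0, [0.1, -0.86, 0], [0, 0, 0]],
    [0, [0.1, -0.86, 0], [0, 0, 0]],
    [0, [0.1, -0.86, 0], [0, 0, 0]],
    [0, [0.1, -0.86, 0], [0, 0, 0]],
    [0, [0.1, -0.86, 0], [0, 0, 0]],
    [0, [0.1, -0.86, 0], [0, 0, 0]]
  ]
}}

```text
clock: 2.1
eef_pos: [528.7, -162.1, 260.1]
tool_rot: [3.141, -0.001, 2.897]
force: [0.6, -0.1, -0.1]
width: -0.1
gripper_force: 0.0
```

{"fn": "send_rows", "kwargs": {
  "series": [
    [0, [0, -0.87, 0], [0, 0, 0]],
    [0, [0, -0.86, 0], [0, 0, 0]],
    [0, [0, 0, -0.5], [0, 0, 0]],
    [0, [0, 0, -0.5], [0, 0, 0]],
    [0, [0, 0, -0.3], [0, 0, 0]],
    [0, [0, 0, 0], [0, 0, 0]]
  ]
}}

```text
clock: 2.85
eef_pos: [527.6, -263.7, 180.7]
tool_rot: [3.141, -0.004, 2.896]
force: [-0.7, 0.3, 0.1]
width: -0.1
gripper_force: 0.0
```

```bash
python3 - <<'E'
import numpy as np
p=np.array([555.6,-163]);c=None
for th in range(-84,-13,10):
    t=np.radians(th);u=np.array([np.cos(t),np.sin(t)]);n=np.array([-u[1],u[0]])
    q=p+100*u-17*n; print(th,q.round(1),None if c is None else ((q-c)/60).round(2)); c=q
E
```

```text
-84 [ 549.1 -264.2] None
-74 [ 566.8 -263.8] [0.29 0.01]
-64 [ 584.2 -260.3] [0.29 0.06]
-54 [ 600.6 -253.9] [0.27 0.11]
-44 [ 615.7 -244.7] [0.25 0.15]
-34 [ 629. -233.] [0.22 0.19]
-24 [ 640.  -219.2] [0.18 0.23]
-14 [ 648.5 -203.7] [0.14 0.26]
```

{"fn": "send_rows", "kwargs": {
  "series": [
    [0, [0.18, 0, 0], [0, 0, 0]],
    [0, [0.18, 0, 0], [0, 0, 0]],
    [0, [0.15, 0, 0], [0, 0, 0]],
    [0, [0.15, 0.01, 0], [0, 0, 0]],
    [0, [0.15, 0.03, 0], [0, 0, 0]],
    [0, [0.15, 0.03, 0], [0, 0, 0]],
    [0, [0.14, 0.05, 0], [0, 0, 0]],
    [0, [0.14, 0.06, 0], [0, 0, 0]]
  ]
}}

```text
clock: 3.85
eef_pos: [603.7, -253.5, 182.3]
tool_rot: [-3.141, -0.0, 2.896]
force: [-1.4, 0.6, -0.1]
width: -0.1
gripper_force: 0.8
```

{"fn": "send_rows", "kwargs": {
  "series": [
    [0, [0.13, 0.07, 0], [0, 0, 0]],
    [0, [0.12, 0.08, 0], [0, 0, 0]],
    [0, [0.11, 0.09, 0], [0, 0, 0]],
    [0, [0.11, 0.1, 0], [0, 0, 0]],
    [0, [0.09, 0.11, 0], [0, 0, 0]],
    [0, [0.09, 0.12, 0], [0, 0, 0]],
    [0, [0.07, 0.13, 0], [0, 0, 0]],
    [0, [0.05, 0.1, 0], [0, 0, 0]]
  ]
}}

```text
clock: 4.85
eef_pos: [649.8, -204.8, 182.3]
tool_rot: [3.141, 0.0, 2.897]
force: [-2.1, -1.1, 0.5]
width: 0.2
gripper_force: 0.7
```

{"fn": "send_rows", "kwargs": {
  "series": [
    [0, [-0.1, -0.4, 0], [0, 0, 0]],
    [0, [0, 0, 0.7], [0, 0, 0]],
    [30, [0, 0, 0.7], [0, 0, 0]],
    [30, [-0.85, 0.2, 0.2], [0, 0, 0]],
    [30, [-0.8, 0.0, 0], [0, 0, 0]],
    [30, [0, 0, 0], [0, 0, 0]],
    [30, [0, 0, 0], [0, 0, 0]]
  ]
}}

```text
clock: 5.72
eef_pos: [545.8, -217.1, 279.0]
tool_rot: [3.141, 0.003, 2.897]
force: [-0.3, -0.1, 0.3]
width: 29.6
gripper_force: 0.0
```

```bash
python3 - <<'E'
from h import *
print(sensors.read_state()['eef_pos'],sensors.read_state()['width'])
for n in ('wrist','scene'): snap(n,n+'1')
a=cv2.imread('pics/wrist1.png');b=cv2.imread('pics/scene1.png')[40:240,220:440]
cv2.imwrite('pics/m1.png',np.vstack([cv2.resize(a,(480,300)),cv2.resize(b,(480,300))]))
E
```

```text
[ 545.84305167 -217.0648944   278.98069338] 29.647541982111623
```

View pics/m1.png

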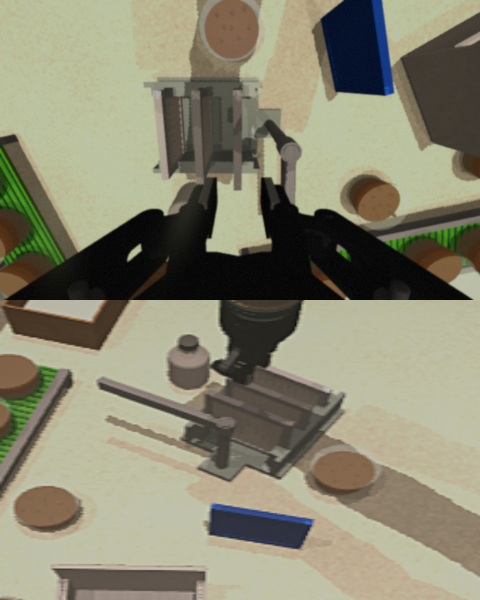

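```bash
python3 - <<'E'
from h import *
for nm in ('wrist1','scene1'):
    d=load(nm);C=cloud(d)[d['depth']>0]
    P=C[(C[:,0]>470)&(C[:,0]<620)&(C[:,1]>-250)&(C[:,1]<-180)&(C[:,2]>146)&(C[:,2]<158)]
    if len(P)>10:
        r=cv2.minAreaRect(P[:,:2].astype(np.float32)); print(nm,len(P),r,P[:,2].mean())
E
```

```text
wrist1 1531 ((540.9414672851562, -217.42967224121094), (9.534411430358887, 119.90032958984375), 76.15388488769531) 152.10851553692555
scene1 203 ((540.8041381835938, -216.63473510742188), (13.316057205200195, 120.2326889038086), 75.99262237548828) 151.32133694839453
```

{"fn": "send_rows", "kwargs": {
  "series": [
    [30, [-0.08, 0, -0.6], [0, 0, 0]],
    [30, [0, 0, -0.6], [0, 0, 0]],
    [30, [0, 0, -0.5], [0, 0, 0]],
    [30, [0, 0, -0.4], [0, 0, 0]],
    [30, [0, 0, -0.22], [0, 0, 0]],
    [30, [0, 0, 0], [0, 0, 0]]
  ]
}}

```text
clock: 6.58
eef_pos: [541.4, -221.2, 138.6]
tool_rot: [-3.138, 0.004, 2.894]
force: [-0.2, -7.2, 3.4]
width: 30.1
gripper_force: 0.0
```

{"fn": "send_rows", "kwargs": {
  "series": [
    [0, [0, 0, 0], [0, 0, 0]],
    [0, [0, 0, 0], [0, 0, 0]],
    [0, [0, 0, 0], [0, 0, 0]],
    [0, [0, 0, 0], [0, 0, 0]],
    [0, [0, 0, 0], [0, 0, 0]]
  ]
}}

```text
clock: 7.2
eef_pos: [540.5, -217.8, 139.5]
tool_rot: [-3.141, 0.002, 2.897]
force: [2.6, -0.9, 5.2]
width: 8.5
gripper_force: 59.3
```

{"fn": "send_rows", "kwargs": {
  "series": [
    [0, [0, 0, 0.1], [0, 0, 0]],
    [0, [0, 0, 0.2], [0, 0, 0]],
    [0, [0, 0, 0.3], [0, 0, 0]],
    [0, [0, 0, 0.3], [0, 0, 0]],
    [0, [0, 0, 0.3], [0, 0, 0]]
  ]
}}

```text
clock: 7.82
eef_pos: [537.5, -216.9, 211.5]
tool_rot: [3.141, -0.005, 2.896]
force: [0.4, 0.7, -2.3]
width: 9.0
gripper_force: 58.8
```

{"fn": "send_rows", "kwargs": {
  "series": [
    [0, [0, 0, 0.4], [0, 0, 0]],
    [0, [0, 0, 0.5], [0, 0, 0]],
    [0, [0, 0, 0.5], [0, 0, 0]],
    [0, [0, 0, 0.5], [0, 0, 0]],
    [0, [0, 0, 0.3], [0, 0, 0]],
    [0, [0, 0, 0], [0, 0, 0]]
  ]
}}

```text
clock: 8.57
eef_pos: [538.3, -217.4, 344.0]
tool_rot: [-3.141, -0.001, 2.896]
force: [0.5, 0.7, -2.7]
width: 9.1
gripper_force: 58.8
```

{"fn": "send_rows", "kwargs": {
  "series": [
    [0, [0.04, 0.4, 0], [0, 0, 0.4]],
    [0, [0.04, 0.75, 0], [0, 0, 0.75]],
    [0, [0.04, 0.8, 0], [0, 0, 0.8]],
    [0, [0.04, 0.8, 0], [0, 0, 0.8]],
    [0, [0.04, 0.8, 0], [0, 0, 0.8]],
    [0, [0.04, 0.8, 0], [0, 0, 0.8]],
    [0, [0.04, 0.8, 0], [0, 0, 0.8]],
    [0, [0.04, 0.75, 0], [0, 0, 0.6]]
  ]
}}

```text
clock: 9.57
eef_pos: [556.6, 139.4, 341.7]
tool_rot: [3.141, -0.004, -2.88]
force: [0.6, -0.7, -1.0]
width: 9.0
gripper_force: 58.8
```

{"fn": "send_rows", "kwargs": {
  "series": [
    [0, [0.05, 0.6, 0], [0, 0, 0.39]],
    [0, [0, 0, -0.5], [0, 0, 0]],
    [0, [0, 0, -0.3], [0, 0, 0]],
    [0, [0, 0, 0], [0, 0, 0]],
    [0, [0, 0, 0], [0, 0, 0]]
  ]
}}

```text
clock: 10.2
eef_pos: [561.4, 173.1, 295.3]
tool_rot: [3.141, -0.001, -2.85]
force: [-0.4, 0.1, -1.4]
width: 8.8
gripper_force: 58.8
```

```bash
python3 - <<'E'
from h import *
print(sensors.read_state()['eef_pos'])
for n in ('wrist','scene','top'): snap(n,n+'2')
a=cv2.imread('pics/wrist2.png');b=cv2.imread('pics/scene2.png')[190:390,180:400]
cv2.imwrite('pics/m2.png',np.vstack([cv2.resize(a,(480,300)),cv2.resize(b,(480,300))]))
E
```

```text
[561.40402454 173.09081431 295.26162961]
```

View pics/m2.png

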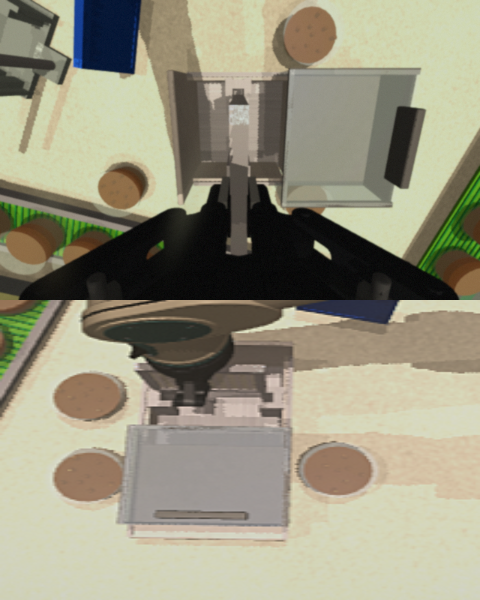

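```bash
python3 - <<'E'
from h import *
yaw=np.radians(16.6);X=np.array([np.cos(yaw),np.sin(yaw)]);Y=np.array([-X[1],X[0]]);B=np.array([560.3,172.6])
for nm in ('wrist2','top2','scene2','top0','scene0'):
    d=load(nm);C=cloud(d)[d['depth']>0]
    q=C[:,:2]-B; x=q@X;y=q@Y;z=C[:,2]
    R=(z>93)&(z<103)&(abs(x)<90)&(abs(y)<35)
    print(nm,'ribs',R.sum())
    for s in(-1,1):
        for t in(-1,1):
            m=R&(x*s>51)&(x*s<77)&(y*t>2)
            if m.sum()>8: print('  ',s,t,m.sum(),'y',np.percentile(y[m],[3,50,97]).round(1),'x',np.percentile(x[R&(x*s>40)],[3,97]).round(1))
    m=(z>150)&(z<159.5)&(y<-60)&(y>-95)&(abs(x)<95)
    if m.sum()>20: print('  endwall x',np.percentile(x[m],[1,99]).round(1),'y',np.percentile(y[m],[2,50,98]).round(1), 'slope deg',np.degrees(np.polyfit(x[m],y[m],1)[0]).round(2))
    m=(z>170)&(z<320)&(abs(x)<75)&(abs(y)<14)
    if m.sum()>20:
        m2=m&(z>230)&(abs(y)<9)&(z<290); print('  cass',m.sum(),'x',x[m].min().round(1),x[m].max().round(1),'y',np.percentile(y[m],[2,50,98]).round(1),'z',np.percentile(z[m],[1,50,99]).round(1))
        m3=m&(z>301)&(abs(x)>15); print('   top',m3.sum(), x[m3].min() if m3.any() else '',x[m3].max() if m3.any() else '',np.percentile(y[m3],[3,50,97]) if m3.any() else '',np.median(z[m3]) if m3.any() else '', np.degrees(np.polyfit(x[m3],y[m3],1)[0]) if m3.sum()>5 else '')
E
```

```text
wrist2 ribs 891
   -1 -1 319 y [-17.7 -11.5  -3. ] x [-85.2 -52.3]
   -1 1 306 y [ 2.2 11.5 16.9] x [-85.2 -52.3]
   1 -1 51 y [-17.2 -14.9 -13.6] x [48.6 66.9]
   1 1 39 y [15.2 16.4 17.7] x [48.6 66.9]
  endwall x [-83.9  80.4] y [-80.1 -75.7 -72.4] slope deg 0.19
  cass 6785 x -59.6 30.5 y [-11.6   0.3  11.1] z [240.6 307.8 318. ]
   top 3429 -59.634823728784404 30.485275526758176 [-4.15859513  0.62247339  5.16943967] 307.78862071896265 0.10311159250499266
top2 ribs 74
   -1 -1 50 y [-17.2 -11.3  -2.8] x [-83.2 -49.7]
  endwall x [-81.5  84.4] y [-79.7 -75.9 -72. ] slope deg 0.19
  cass 24 x -39.2 21.8 y [-9.  -3.8 -2.3] z [170.6 180.3 267.5]
   top 0     
scene2 ribs 242
   -1 -1 46 y [-17.7 -12.4  -3. ] x [-85.9 -54.3]
   -1 1 59 y [ 2.5 10.5 17. ] x [-85.9 -54.3]
   1 -1 20 y [-11.7  -7.3  -3.3] x [51.1 83. ]
   1 1 54 y [ 3.5 10.9 16.8] x [51.1 83. ]
  endwall x [-83.7 -21.3] y [-81.2 -76.4 -73.3] slope deg -0.26
  cass 646 x -58.8 61.1 y [-4.7  3.1  5.1] z [173.7 252.5 310.3]
   top 171 -58.568375447181 60.70363732815801 [-5.37303323  0.88147566  4.69668874] 307.77646900904506 0.5368145386478832
top0 ribs 282
   -1 -1 50 y [-17.2 -11.1  -3.1] x [-83.2 -49.5]
   -1 1 52 y [ 2.8 11.9 18.4] x [-83.2 -49.5]
   1 -1 47 y [-17.  -11.   -2.8] x [52.7 85.7]
   1 1 50 y [ 3.5 12.4 18.5] x [52.7 85.7]
  endwall x [-81.7  84.5] y [-79.7 -75.8 -72. ] slope deg 0.18
scene0 ribs 291
   -1 -1 57 y [-17.8 -12.3  -2.6] x [-85.9 -51.9]
   -1 1 61 y [ 2.6 10.2 17.1] x [-85.9 -51.9]
   1 -1 53 y [-18.6 -11.7  -3.8] x [50.9 83.4]
   1 1 53 y [ 3.3 11.1 16.3] x [50.9 83.4]
  endwall x [-82.8  82.1] y [-81.4 -76.7 -72.9] slope deg 0.16
```

{"fn": "send_rows", "kwargs": {
  "series": [
    [0, [-0.015, -0.015, -0.2], [0, 0, 0]],
    [0, [0, 0, -0.4], [0, 0, 0]],
    [0, [0, 0, -0.2], [0, 0, 0]],
    [0, [0, 0, -0.2], [0, 0, 0]],
    [0, [0, 0, -0.2], [0, 0, 0]],
    [0, [0, 0, -0.2], [0, 0, 0]],
    [0, [0, 0, 0], [0, 0, 0]]
  ]
}}

```text
clock: 11.22
eef_pos: [560.3, 171.4, 210.1]
tool_rot: [-3.142, -0.002, -2.851]
force: [-0.2, 0.2, -2.0]
width: 9.0
gripper_force: 58.8
```

{"fn": "send_rows", "kwargs": {
  "series": [
    [0, [0, 0, -0.2], [0, 0, 0]],
    [0, [0, 0, -0.2], [0, 0, 0]],
    [0, [0, 0, -0.2], [0, 0, 0]],
    [0, [0, 0, -0.2], [0, 0, 0]],
    [0, [0, 0, -0.2], [0, 0, 0]],
    [0, [0, 0, 0], [0, 0, 0]]
  ]
}}

```text
clock: 11.98
eef_pos: [560.2, 171.3, 149.9]
tool_rot: [-3.141, -0.002, -2.851]
force: [0.6, 0.0, -1.4]
width: 9.3
gripper_force: 58.8
```

{"fn": "send_rows", "kwargs": {
  "series": [
    [0, [0, 0, -0.1], [0, 0, 0]],
    [0, [0, 0, -0.08], [0, 0, 0]],
    [0, [0, 0, -0.04], [0, 0, 0]],
    [0, [0, 0, -0.02], [0, 0, 0]],
    [0, [0, 0, 0], [0, 0, 0]]
  ]
}}

```text
clock: 12.6
eef_pos: [561.0, 171.6, 136.8]
tool_rot: [-3.142, 0.0, -2.851]
force: [-0.5, 0.1, -1.6]
width: 9.1
gripper_force: 58.8
```

{"fn": "send_rows", "kwargs": {
  "series": [
    [0, [0, 0, -0.02], [0, 0, 0]],
    [0, [0, 0, -0.02], [0, 0, 0]],
    [0, [0, 0, 0], [0, 0, 0]]
  ]
}}

```text
clock: 12.98
eef_pos: [561.6, 171.8, 135.5]
tool_rot: [3.142, 0.002, -2.851]
force: [-0.4, -0.2, 5.1]
width: 9.1
gripper_force: 60.2
```

{"fn": "send_rows", "kwargs": {
  "series": [
    [16, [0, 0, 0], [0, 0, 0]],
    [24, [0, 0, 0], [0, 0, 0]],
    [30, [0, 0, 0], [0, 0, 0]],
    [30, [0, 0, 0.2], [0, 0, 0]],
    [30, [0, 0, 0.5], [0, 0, 0]],
    [30, [0, 0, 0.9], [0, 0, 0]],
    [30, [0, 0, 0.9], [0, 0, 0]],
    [30, [0, 0, 0], [0, 0, 0]]
  ]
}}

```text
clock: 13.98
eef_pos: [563.7, 172.6, 289.9]
tool_rot: [3.141, 0.011, -2.851]
force: [-0.6, -0.3, -0.7]
width: 30.3
gripper_force: 0.0
```

```bash
python3 - <<'E'
from h import *
yaw=np.radians(16.7);X=np.array([np.cos(yaw),np.sin(yaw)]);Y=np.array([-X[1],X[0]]);B=np.array([560.3,172.6])
print(sensors.read_state()['eef_pos'],sensors.read_state()['force'])
for n in ('wrist','scene'):
    d=snap(n,n+'3');C=cloud(d)[d['depth']>0]
    q=C[:,:2]-B; x=q@X;y=q@Y;z=C[:,2]
    m=(z>125)&(z<170)&(abs(x)<70)&(abs(y)<20)
    print(n,m.sum(),np.percentile(z[m],[2,50,98]).round(1)); m&=z>143
    print(cv2.minAreaRect(np.c_[x,y][m].astype(np.float32)))
    m=(z>175)&(z<200)&(abs(x)<60)&(y>150)&(y<230)
    if m.sum()>20: r=cv2.minAreaRect(C[m][:,:2].astype(np.float32)); print('grip',r, 'unit y rel bay',np.median(y[m]),'x',x[m].min(),x[m].max())
E
```

```text
[563.68206851 172.64335876 289.88047709] [-0.64354223 -0.27837887 -0.7455011 ]
wrist 1370 [146.7 148.1 149.5]
((-0.1265716552734375, -1.0307908058166504), (119.60105895996094, 9.533010482788086), 0.16692888736724854)
grip ((505.77978515625, 351.2171325683594), (90.44711303710938, 11.874702453613281), 16.769412994384766) unit y rel bay 183.1849088963357 x -46.11412244272182 44.33275269248548
scene 211 [129.3 147.2 151.7]
((1.4126930236816406, -1.622988224029541), (11.24590015411377, 117.98819732666016), 89.85462188720703)
grip ((505.5758972167969, 351.1695861816406), (88.0587158203125, 9.97473430633545), 16.57510757446289) unit y rel bay 186.82901174373637 x -45.12456017833784 42.92118425130712
```

{"fn": "send_rows", "kwargs": {
  "series": [
    [40, [-0.24, 0.75, 0], [0, 0, 0]],
    [40, [-0.24, 0.75, 0], [0, 0, 0]],
    [40, [-0.24, 0.75, 0], [0, 0, 0]],
    [40, [-0.24, 0.73, 0], [0, 0, 0]],
    [40, [0, 0, 0], [0, 0, 0]]
  ]
}}

```text
clock: 14.7
eef_pos: [499.7, 354.9, 282.4]
tool_rot: [3.139, -0.004, -2.843]
force: [0.1, 0.3, -0.0]
width: 39.8
gripper_force: 0.0
```

{"fn": "send_rows", "kwargs": {
  "series": [
    [40, [0, 0, -0.5], [0, 0, 0]],
    [40, [0, 0, -0.5], [0, 0, 0]],
    [40, [0, 0, 0], [0, 0, 0]],
    [40, [0, 0, 0], [0, 0, 0]]
  ]
}}

```text
clock: 15.2
eef_pos: [503.9, 349.9, 224.7]
tool_rot: [-3.141, 0.0, -2.852]
force: [0.1, -0.8, 0.0]
width: 40.1
gripper_force: 0.0
```

{"fn": "send_rows", "kwargs": {
  "series": [
    [40, [0.03, 0.02, -0.4], [0, 0, 0]],
    [40, [0, 0, -0.32], [0, 0, 0]],
    [40, [0, 0, 0], [0, 0, 0]],
    [0, [0, 0, 0], [0, 0, 0]],
    [0, [0, 0, 0], [0, 0, 0]],
    [0, [0, 0, 0], [0, 0, 0]],
    [0, [0, 0, 0], [0, 0, 0]]
  ]
}}

```text
clock: 16.08
eef_pos: [505.9, 352.1, 182.7]
tool_rot: [3.141, 0.003, -2.851]
force: [-0.6, -1.8, 6.5]
width: 8.8
gripper_force: 60.0
```

{"fn": "send_rows", "kwargs": {
  "series": [
    [0, [0.03, -0.1, 0], [0, 0, 0]],
    [0, [0.06, -0.2, 0], [0, 0, 0]],
    [0, [0.06, -0.2, 0], [0, 0, 0]],
    [0, [0.06, -0.2, 0], [0, 0, 0]],
    [0, [0.06, -0.2, 0], [0, 0, 0]],
    [0, [0.06, -0.2, 0], [0, 0, 0]],
    [0, [0.06, -0.2, 0], [0, 0, 0]],
    [0, [0.06, -0.2, 0], [0, 0, 0]]
  ]
}}

```text
clock: 17.08
eef_pos: [532.9, 262.6, 182.7]
tool_rot: [3.14, 0.003, -2.85]
force: [-1.0, 1.4, 6.6]
width: 8.9
gripper_force: 60.1
```

{"fn": "send_rows", "kwargs": {
  "series": [
    [0, [0.06, -0.2, 0], [0, 0, 0]],
    [0, [0.06, -0.2, 0], [0, 0, 0]],
    [0, [0.03, -0.1, 0], [0, 0, 0]],
    [0, [0.02, -0.07, 0], [0, 0, 0]],
    [0, [0, 0, 0], [0, 0, 0]]
  ]
}}

```text
clock: 17.7
eef_pos: [543.5, 227.5, 182.7]
tool_rot: [3.141, 0.003, -2.851]
force: [0.4, -0.5, 6.8]
width: 9.3
gripper_force: 60.2
```

{"fn": "send_rows", "kwargs": {
  "series": [
    [0, [0.01, -0.03, 0], [0, 0, 0]],
    [0, [0.01, -0.03, 0], [0, 0, 0]],
    [0, [0, 0, 0], [0, 0, 0]]
  ]
}}

```text
clock: 18.08
eef_pos: [543.6, 227.3, 182.7]
tool_rot: [3.137, 0.003, -2.849]
force: [-2.8, 5.7, 5.8]
width: 9.0
gripper_force: 60.1
```

{"fn": "send_rows", "kwargs": {
  "series": [
    [20, [0, 0, 0], [0, 0, 0]],
    [30, [0, 0, 0], [0, 0, 0]],
    [30, [0, 0, 0], [0, 0, 0]],
    [30, [0, 0, 0.4], [0, 0, 0]],
    [30, [0, 0, 0.8], [0, 0, 0]],
    [30, [0, 0, 0.8], [0, 0, 0]],
    [30, [-0.7, 0.2, 0], [0, 0, 0]],
    [30, [-0.7, 0.2, 0], [0, 0, 0]]
  ]
}}

```text
clock: 19.08
eef_pos: [458.9, 247.7, 301.6]
tool_rot: [3.141, 0.001, -2.852]
force: [-0.6, 0.0, -0.5]
width: 30.2
gripper_force: 0.0
```

{"fn": "send_rows", "kwargs": {
  "series": [
    [30, [-0.5, 0.7, 0], [0, 0, 0]],
    [30, [-0.3, 0.8, 0], [0, 0, 0]],
    [30, [-0.2, 0.8, 0], [0, 0, 0]],
    [30, [-0.2, 0.8, 0], [0, 0, 0]],
    [30, [0, 0, 0], [0, 0, 0]],
    [30, [0, 0, 0], [0, 0, 0]]
  ]
}}

```text
clock: 19.82
eef_pos: [387.9, 432.7, 300.7]
tool_rot: [-3.14, -0.001, -2.851]
force: [-0.3, -0.1, 0.3]
width: 30.0
gripper_force: 0.0
```

```bash
python3 - <<'E'
from h import *
yaw=np.radians(16.7);X=np.array([np.cos(yaw),np.sin(yaw)]);Y=np.array([-X[1],X[0]]);B=np.array([560.3,172.6])
for n in ('top','scene'):
    d=snap(n,n+'4');C=cloud(d)[d['depth']>0]
    q=C[:,:2]-B; x=q@X;y=q@Y;z=C[:,2]
    m=(z>178)&(z<200)&(abs(x)<60)&(abs(y-55)<30)
    r=cv2.minAreaRect(np.c_[x,y][m].astype(np.float32)); print('grip unit y',r[0][1]-72.5,r)
    a=load(n+'0'); 
a=cv2.imread('pics/top4.png')[60:290,140:490]; b=cv2.imread('pics/scene4.png')[40:370,190:420]
cv2.imwrite('pics/m4.png',np.hstack([cv2.resize(a,(480,315)),cv2.resize(b,(220,315))]))
E
```

```text
grip unit y -14.0439453125 ((1.4122238159179688, 58.4560546875), (88.7647705078125, 10.556156158447266), 0.12820149958133698)
grip unit y -15.287033081054688 ((-0.8946151733398438, 57.21296691894531), (87.2671890258789, 10.444008827209473), 0.6777734160423279)
```

View pics/m4.png

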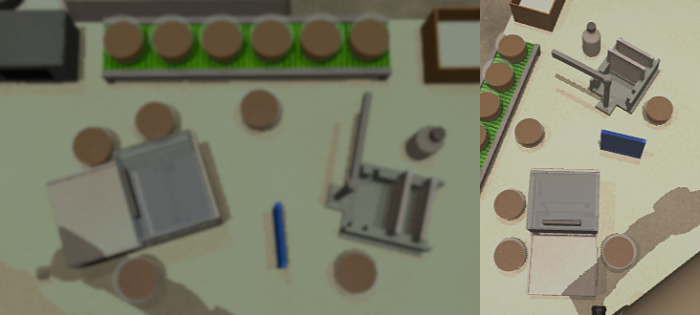

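The picture shows the hood shut over the bay (about (170,190)), the two other cassettes standing in the rack (about (405,205)), and the tubs and the bottle where they were.

```bash
python3 -c "
from cell import ctrl
print(ctrl.finish_job())"
```

```text
the job is handed in; nothing more can be done
None
```

The job is handed in at about 20 s: the tallest cassette stands fully home in the bay (top edge measured at 148 mm), the hood is shut against its stop, and the other two cassettes, the tubs and the bottle look undisturbed in the last pictures; the only unplanned contact was a light one (about 7 N) while lowering to grasp the cassette.

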